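Open the photometer's sample chamber

TASK

The next sample vial is due in the photometer, so open its sample chamber: press the orange release tab down until the black lid springs up by itself, then push the lid gently all the way back against its stop, so that it stays wide open, and take the hand away. Work with the fingertips only: do not lift, tip or shove the instrument, and leave the vials and the beaker beside it where they stand.

Things in the scene. Friction and masses are not known exactly. Their poses are not given: they have to be found in the camera images.
- photometer: portable photometer, 163 mm long (x), 100 mm wide, 1.2 kg, loose on four rubber feet. Origin: centre of its underside. x points from the sloping grey console with display and keys (front, towards the robot) to the lid's hinge at the back; y to its left, z up. The console rises from 25 mm at the front edge to 50 mm at x = -7 mm; the black sample block under the lid is 56 mm high
- tab_pad (a point): where to press: middle of the ribbed top of the orange release tab, at (-26, 0, 55.5) mm in the photometer's frame while the tab is up. The paddle is 24 mm wide (y), 4 mm thick, from x = -38 to -4 mm; at its back an orange hook, x = -6 to 4 mm, 65 mm high, holds the lid's front edge: keep the finger in front of it. The point sinks 8 mm in a full press
- release_tab (a joint): angle of the tab, a rocker pivoted 28 mm behind the press point and sprung up: 0 up (latched), 0.30 rad fully pressed. It lets the lid go at about 0.2 rad. At the press point it takes about 1 N to start and 2 N for the full press (more when pressed fast). It springs back when let go
- lid (a joint): angle of the black lid: 0 shut (held by the tab's hook), 1.92 rad (110 degrees) open against its stop. Released, a spring pin lifts it to about 0.68 rad, where it rests; from there it must be pushed. Light damping, no catch: let go before upright (1.57 rad) it falls back to 0.68, beyond that it falls to the stop and stays
- lid_shell: the black lid plate, 70 mm long, 68 mm wide, 9.5 mm thick, 55 g; turns with the lid. Origin on the hinge axis; x along the plate from free edge to hinge, z out of its top face. Underside at z = -3 mm, top at 6.5 mm, free edge at x = -66 mm (a keeper 20 mm wide goes on to -71 mm)
- lid_edge (a point): middle of the lid's free front edge, 66 mm from the hinge axis; it moves with the lid: at 60 mm height when shut, about 101 mm when sprung up, about 122 mm when fully open. Push here from the front and below, up and back along the lid's arc: a level push against the half-raised edge jams on friction and shoves the instrument instead
- lid_hinge (a point): middle of the lid's hinge axis, which runs along the photometer's y, at (72, 0, 60) mm in its frame
- vial_0_mid (a point): half-way up a closed sample vial with a black cap (yellowish filling), 21 mm across, 51 mm tall, standing loose on the surface to the right of the photometer; to be left alone
- vial_1_mid (a point): half-way up a closed sample vial with a black cap (pale green filling), 21 mm across, 51 mm tall, standing loose on the surface to the right of the photometer; to be left alone
- vial_2_mid (a point): half-way up a closed sample vial with a black cap (whitish filling), 21 mm across, 51 mm tall, standing loose on the surface to the right of the photometer; to be left alone
- beaker_mid (a point): half-way up a small glass beaker, 45 mm across, 58 mm tall, standing loose on the surface to the left of the photometer; to be left alone
There are look-alikes about, which are no part of the job. Of the things that look like the photometer, the larger one is meant. Leave any pink look-alike of the part that bears vial_0_mid alone.

How it is judged (in metres and radians):
On the way, in this order (a step that is already met when the one before it is completed fails the run):
1. the released lid has sprung up by itself, not touched by the fingers (value of joint lid between 0.4 and 1 rad and contact force between the fingers and lid_shell below 0.3 N), for 0.1 s.
2. the lid is pushed back to its stop (value of joint lid above 1.8 rad), for 0.2 s.
At the end, for the whole second after the job is handed in: The lid stands fully open by itself (over 1.8 of 1.92 rad) and at rest, the tab is back up (under 0.05 rad), the photometer stands level and still within 25 mm of where it was, and the vials and the beaker stand upright within 15 mm of where they were (value of joint lid above 1.8 rad and velocity of joint lid below 0.1 rad/s and value of joint release_tab below 0.05 rad and distance of photometer from where it was at the start of the episode below 0.025 m and angle between photometer's own z axis and vertical below 0.05 rad and linear speed of photometer below 0.01 m/s and distance of each of vial_0_mid, vial_1_mid, vial_2_mid, beaker_mid from where it was at the start of the episode below 0.015 m and angle between each of vial_0_mid, vial_1_mid, vial_2_mid, beaker_mid's own z axis and vertical below 0.1 rad); the robot touches nothing.
It fails at once if the photometer is lifted off the surface or tipped (height (world z) of photometer above 0.008 m or angle between photometer's own z axis and vertical above 0.12 rad).
It fails at once if the photometer is shoved more than 25 mm (distance of photometer from where it was at the start of the episode above 0.025 m).
It fails at once if the instrument is pressed or pushed roughly (over 45 N) (contact force between the fingers and photometer above 45 N).
It fails at once if a vial or the beaker is moved more than 15 mm, lifted or knocked over (distance of any of vial_0_mid, vial_1_mid, vial_2_mid, beaker_mid from where it was at the start of the episode above 0.015 m or angle between any of vial_0_mid, vial_1_mid, vial_2_mid, beaker_mid's own z axis and vertical above 0.3 rad).
It also fails if it takes over 38 s, if anything falls off the work surface, if the arm or the gripper's body presses on something with over 40 N, if the wrist force passes 120 N, or if a joint passes its speed limit or range.

ROBOT

A 7-joint arm with a two-finger parallel gripper is mounted at the origin on a cart in front of the work surface, level with it; the furniture and walls round the work are solid. World frame = base frame: x ahead of the robot, y to its left, z up, the work surface at z = 0. Lengths are in m, angles in degrees, forces in N, time in s.
With the tool pointing down it reaches from about 0.425 to 0.875 m from the base axis. Payload 4.7 kg.
Tool frame: the origin (TCP) lies on the mounting face of the last link; the fingertips stand 173 mm ahead of it and the grasp point (between the pads) lies 155 mm ahead of it; z points along the fingers, y is the line along which they close (so a half turn about z gives the same grasp; the last joint's range is limited). The gripper opens to 85 mm and grips with 20 to 120 N. Pads are 22 mm wide; open, the fingers measure 114 mm over their backs; the gripper's body (76 mm by 85 mm) begins 54 mm behind the grasp point. The pads swing forward as they close: fully open they stand 13 mm farther back than shut.
Start: joints at [-67.603, 18.392, -4.016, 83.108, 1.295, 78.541, -3.26], TCP at [0.239, 0.604, 0.405] pointing down, gripper open.
Joint ranges: [-163.93, 163.93], [-17.29, 119.83], [-79.2, 71.16], [3.27, 140.29], [-89.18, 269.18], [5.43, 117.66], [-154.24, 154.24]. Speed limits (degrees/s): [147.25, 147.25, 180, 180, 180, 180, 180].

INTERFACE

Orientations are given as a 3x3 rotation matrix whose columns are the frame's x, y, z axes.
In Python, from rig import ctrl gives the robot as it stands.
- The arm moves only by the shell command python3 -m pendant 'ROWS' [FORCE]. ROWS is JSON, a list of rows, each a list of 5 numbers: the shift along the tool's x, y, z in m, then the turn about the tool's z in degrees, then the closure, from 0 (fully open) to 1 (shut). A call has 1 to 5 rows; each row shifts and turns the commanded pose from where the row before left it, along the tool's axes as they then stand; what a row does not reach is not made up. A row lasts 1/8 s, in which the tool goes at most 62.5 mm and 10.7 degrees, less where a joint would pass 70% of its speed; a pose out of reach is approached as far as the arm can. A call is refused whole if a number of a shift passes 0.0625 or a number of a turn 10.7, either way. A call with a gripper value outside its range is refused whole. The fingers move at their own pace and stop on an object; FORCE is the grip in N (left out, the last holds). Time passes only in rows, so rows that do not move let the fingers close. It gives the time, the measured TCP pose, the force, the opening and the grip force at its end, in the units of the state.
- ctrl.read_state(): the state, without advancing time (a new reading comes with each control period).
- ctrl.grab_frame(name): name is "scene" or "top"; returns the picture (384x512x3 uint8, red, green, blue); there is no depth.
- ctrl.camera_params(name): a dict with "camera_matrix" (3x3 intrinsics, pixels), "dist_coeffs" ([k1, k2, p1, p2, k3] as OpenCV has them; the pictures are not rectified), "T" (4x4, takes a point from camera to world coordinates). Camera axes: x right, y down, z forward; pixel columns grow to the right and rows downward; lengths in m; the calibration is good to about 2 mm. A picture is of the moment at which its call begins. camera_params takes no time and is no camera call.
- ctrl.sign_off(): hands the job in; it is judged then, once.
The state is a dict: "clock": time; "joint_pos": joint angles; "dq": joint speeds; "tau": joint torques, N m; "position": TCP position; "tool_rot": TCP orientation; "contact_force": force on the tool from outside, world axes, zero at the start; "ft_torque": the same for the moment, N m; "finger_gap": finger opening in m; "grip_force": force on a finger pad.
Only numpy, scipy, OpenCV 4.12 (cv2) and the standard library are available. Lean on these libraries where they do the work, as an engineer would, in place of code of your own. Each camera call takes 0.05 s, during which the arm holds its last target. There are 200 camera calls.

## Working session

There is one attempt and no reset: what is moved stays moved. The work goes in short steps, Python scripts to look and compute and a shell command to move; the robot and the scene stay as the last step left them, time stands still between calls to the robot, and variables do not carry over. Pictures are saved under pics/ and viewed, at most 10 in all, crops included, and the job is handed in when it is done.

```bash
ls; mkdir -p pics
python3 - <<'E'
from rig import ctrl
import cv2,numpy as np
np.set_printoptions(precision=4,suppress=True)
for n in("scene","top"):
    f=ctrl.grab_frame(n); cv2.imwrite(f"pics/{n}0.png",f[:,:,::-1]); p=ctrl.camera_params(n)
    print(n,np.array(p["camera_matrix"]),p["dist_coeffs"],np.array(p["T"]))
s=ctrl.read_state();print({k:s[k] for k in("clock","position","tool_rot","contact_force","finger_gap")})
E
```

```text
pics
scene [[495.4159   0.     260.2362]
 [  0.     495.4159 187.06  ]
 [  0.       0.       1.    ]] [0.0517 0.     0.     0.     0.    ] [[ 0.8512 -0.3619  0.3802  0.1949]
 [-0.5247 -0.6028  0.6011 -0.3652]
 [ 0.0117 -0.7111 -0.703   0.6714]
 [ 0.      0.      0.      1.    ]]
top [[443.8411   0.     256.234 ]
 [  0.     443.8411 193.4599]
 [  0.       0.       1.    ]] [-0.0484  0.      0.      0.      0.    ] [[ 0.03   -0.9945  0.1005  0.4444]
 [-0.9993 -0.0278  0.0233  0.1393]
 [-0.0204 -0.1012 -0.9947  0.9065]
 [ 0.      0.      0.      1.    ]]
{'clock': 0.1, 'position': array([0.2391, 0.6042, 0.4037]), 'tool_rot': array([[-0.9299,  0.3679, -0.0005],
       [ 0.3679,  0.9299, -0.0016],
       [-0.0001, -0.0017, -1.    ]]), 'contact_force': array([ 0.0806, -0.0648, -0.2545]), 'finger_gap': 0.08544965886526676}
```

View pics/scene0.png

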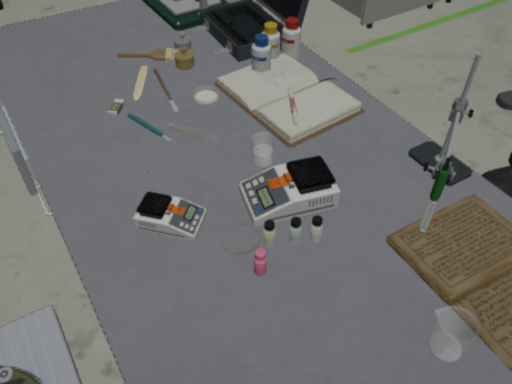

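View pics/top0.png

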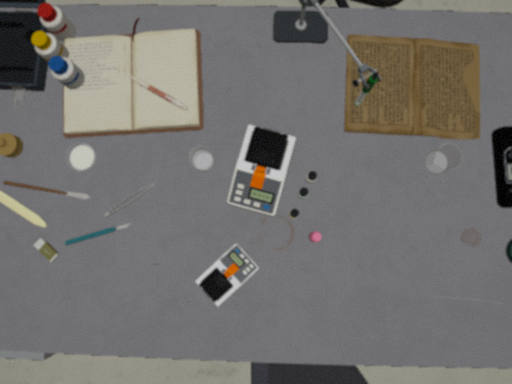

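The large photometer is at top (263,168) and scene (290,188). The small look-alike is at top (228,273) and scene (170,213). The larger one, with three vials to its right and the beaker at top (203,160), is the one meant. The pink vial at top (316,237) is a look-alike. I'll measure the target and crop it to confirm.

```bash
cat > h.py <<'E'
import cv2,numpy as np
from rig import ctrl
np.set_printoptions(precision=4,suppress=True)
def ray(n,uv):
    p=ctrl.camera_params(n);T=np.array(p["T"])
    q=cv2.undistortPoints(np.array([[uv]],float),np.array(p["camera_matrix"]),np.array(p["dist_coeffs"]))[0,0]
    return T[:3,3],T[:3,:3]@np.r_[q,1]
def onz(n,uv,z):
    o,d=ray(n,uv);return o+d*(z-o[2])/d[2]
def two(a,b):
    (o,d),(p,e)=ray("top",a),ray("scene",b)
    st=np.linalg.lstsq(np.c_[d,-e],p-o,rcond=None)[0];A=o+d*st[0];B=p+e*st[1]
    return (A+B)/2,np.linalg.norm(A-B)
def proj(n,P):
    p=ctrl.camera_params(n);T=np.linalg.inv(np.array(p["T"]))
    return cv2.projectPoints(np.array(P,float).reshape(-1,3),cv2.Rodrigues(T[:3,:3])[0],T[:3,3],np.array(p["camera_matrix"]),np.array(p["dist_coeffs"]))[0][:,0]
def blobs(m,off,amin):
    c,_=cv2.findContours(m.astype(np.uint8),cv2.RETR_EXTERNAL,cv2.CHAIN_APPROX_NONE)
    return [k+np.array(off) for k in c if cv2.contourArea(k)>amin]
E
python3 - <<'E'
from h import *
roi={"top":(215,115,330,225),"scene":(225,145,350,250)}
for n,(x0,y0,x1,y1) in roi.items():
    f=cv2.imread(f"pics/{n}0.png")[y0:y1,x0:x1]; h=cv2.cvtColor(f,cv2.COLOR_BGR2HSV)
    org=(h[...,0]<18)&(h[...,1]>170)&(h[...,2]>120)
    blk=h[...,2]<50; wht=(h[...,2]>165)&(h[...,1]<60)
    for nm,m,a,zz in(("orange",org,20,.0555),("black",blk,25,.0665),("white",wht,100,.05)):
        for c in blobs(m,(x0,y0),a):
            r=cv2.minAreaRect(c);b=cv2.boxPoints(r)
            print(n,nm,cv2.contourArea(c),"rect",np.array(r[0]),np.array(r[1]),r[2],"ctr3d",onz(n,r[0],zz))
            if cv2.contourArea(c)>150: print(np.array([onz(n,q,zz)[:2] for q in b]))
    cv2.imwrite(f"pics/c_{n}.png",cv2.resize(f,None,fx=5,fy=5,interpolation=cv2.INTER_CUBIC))
E
```

```text
top orange 206.0 rect [258.2264 176.7076] [11.813 22.115] 15.945395469665527 ctr3d [0.5631 0.1563 0.0555]
[[0.5451 0.1727]
 [0.587  0.1622]
 [0.5812 0.14  ]
 [0.5394 0.1505]]
top black 29.0 rect [312. 175.] [6. 6.] 90.0 ctr3d [0.5677 0.0537 0.0665]
top black 1094.5 rect [266.3782 147.9384] [34.0978 34.9008] 15.52410888671875 ctr3d [0.6178 0.1421 0.0665]
[[0.5929 0.1819]
 [0.6593 0.166 ]
 [0.6429 0.1021]
 [0.5769 0.1185]]
top white 354.0 rect [275.95 173.35] [18.8567 80.5139] 15.255120277404785 ctr3d [0.5714 0.1221 0.05  ]
[[0.4994 0.1584]
 [0.6536 0.1213]
 [0.6446 0.0853]
 [0.4909 0.123 ]]
top white 294.5 rect [248.1471 153.4118] [17.9476 56.9959] 14.03624439239502 ctr3d [0.6094 0.1776 0.05  ]
[[0.5583 0.2064]
 [0.6691 0.183 ]
 [0.6612 0.1484]
 [0.5506 0.1722]]
scene orange 163.0 rect [279.6662 181.0264] [10.2887 23.4381] 72.47443389892578 ctr3d [0.5659 0.1566 0.0555]
[[0.5482 0.1714]
 [0.5931 0.1661]
 [0.5834 0.1419]
 [0.5396 0.1474]]
scene black 63.5 rect [269.  224.5] [9. 8.] 90.0 ctr3d [0.489  0.0716 0.0665]
scene black 61.0 rect [295.5 221.5] [9. 9.] 90.0 ctr3d [0.5293 0.0549 0.0665]
scene black 63.0 rect [317.  220.5] [9. 8.] 90.0 ctr3d [0.5606 0.0386 0.0665]
scene black 1138.5 rect [310.7118 173.9529] [32.9734 43.2776] 77.47119140625 ctr3d [0.6168 0.134  0.0665]
[[0.5959 0.1821]
 [0.6782 0.1633]
 [0.6367 0.0881]
 [0.5605 0.1071]]
scene white 258.5 rect [297.785 193.619] [19.8573 79.3623] 72.05059051513672 ctr3d [0.579  0.1181 0.05  ]
[[0.5138 0.1493]
 [0.6659 0.1313]
 [0.645  0.0865]
 [0.4995 0.106 ]]
```

View pics/c_top.png

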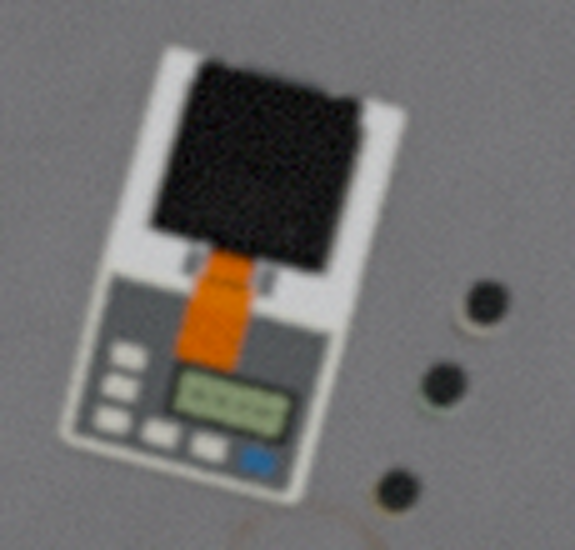

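View pics/c_scene.png

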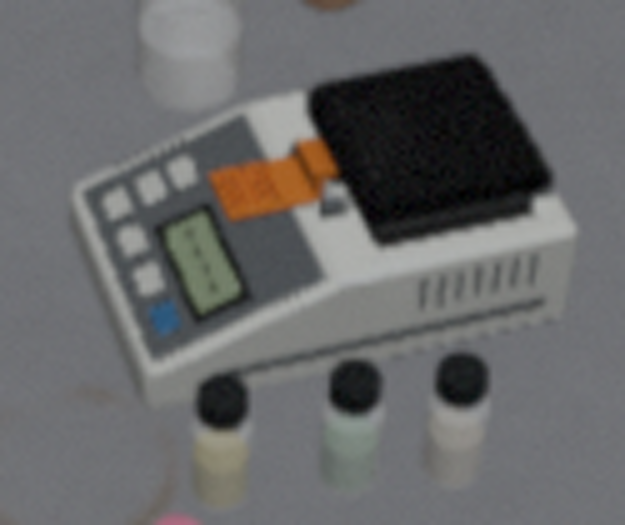

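The crop confirms the target: a grey console with display, the orange tab at crop centre (215,310) of the top view, a black lid behind it, and three vials to its right. The measured yaw is about -13.5°, the tab is 24 mm wide and the lid 68 mm wide, which matches the given sizes. The pad point is near (0.554, 0.158). Next I square the tool with the instrument and travel at height with the fingers closed.

```bash
python3 -m pendant '[[0,0,0,-8.1,1],[-0.041,-0.036,0,0,1],[-0.041,-0.036,0,0,1],[-0.041,-0.036,0,0,1],[-0.041,-0.036,0,0,1]]' 20; python3 -m pendant '[[-0.041,-0.036,0,0,1],[-0.041,-0.036,0,0,1],[-0.041,-0.036,0,0,1],[-0.041,-0.036,0,0,1],[0,0,0,0,1]]'
```

```text
clock: 0.72
position: [0.3659, 0.4244, 0.4043]
tool_rot: [[-0.972, 0.233, -0.0], [0.233, 0.972, -0.0], [0.0, -0.0, -1.0]]
contact_force: [0.9, -0.2, 0.9]
finger_gap: -0.0002
grip_force: 0.0
clock: 1.35
position: [0.4936, 0.2425, 0.4045]
tool_rot: [[-0.97, 0.243, 0.001], [0.243, 0.97, -0.002], [-0.001, -0.002, -1.0]]
contact_force: [-0.0, 0.9, 0.1]
finger_gap: -0.0004
grip_force: 0.0
```

```bash
python3 -m pendant '[[-0.038,-0.034,0,-0.6,1],[-0.038,-0.034,0,0,1],[0,0,0.05,0,1],[0,0,0.05,0,1],[0,0,0.03,0,1]]'; python3 -m pendant '[[0,0,0,0,1],[0,0,0,0,1]]'
python3 - <<'E'
from h import *
for n,(x0,y0,x1,y1) in {"scene":(215,85,345,235)}.items():
    f=ctrl.grab_frame(n)[y0:y1,x0:x1,::-1]
    cv2.imwrite("pics/s1.png",cv2.resize(f,None,fx=4,fy=4,interpolation=cv2.INTER_CUBIC))
s=ctrl.read_state();tip=s["position"]+s["tool_rot"][:,2]*.173
xp=np.array([.9724,-.2334,0]);yp=np.array([.2334,.9724,0]);o=np.array([.5795,.152,0])
print("tip",tip,"inst frame",(tip-o)@xp,(tip-o)@yp,"tip px",(proj("scene",tip)-[215,85])*4)
E
```

```text
clock: 1.98
position: [0.548, 0.1651, 0.2716]
tool_rot: [[-0.975, 0.222, -0.004], [0.222, 0.975, -0.001], [0.004, -0.002, -1.0]]
contact_force: [0.4, 0.9, 0.1]
finger_gap: 0.0001
grip_force: 0.0
clock: 2.22
position: [0.5498, 0.165, 0.276]
tool_rot: [[-0.975, 0.222, 0.002], [0.222, 0.975, 0.001], [-0.001, 0.001, -1.0]]
contact_force: [-0.6, 0.6, 0.5]
finger_gap: -0.0001
grip_force: 0.0
tip [0.5506 0.1651 0.1036] inst frame -0.03120409677196158 0.006025975163975233 tip px [[222.4898 304.6644]]
```

View pics/s1.png

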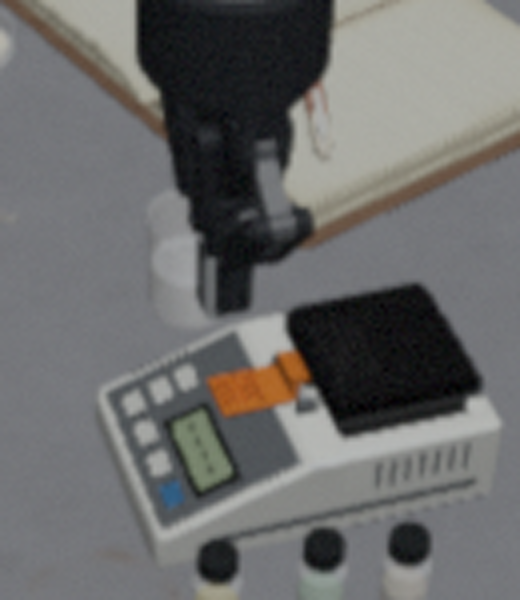

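The picture shows the closed fingertip at crop (230,308). That matches the projected tip at (222,305), above and slightly left of the tab at (255,388). I shift 6 mm right, descend, then press slowly.

```bash
python3 -m pendant '[[-0.002,-0.006,0.015,0.7,1],[0,0,0.015,0,1],[0,0,0.01,0,1],[0,0,0,0,1]]'; python3 -m pendant '[[0,0,0.002,0,1],[0,0,0.002,0,1],[0,0,0.002,0,1],[0,0,0,0,1]]'
```

```text
clock: 2.78
position: [0.5495, 0.1579, 0.2333]
tool_rot: [[-0.972, 0.235, -0.002], [0.235, 0.972, -0.001], [0.002, -0.001, -1.0]]
contact_force: [0.6, 0.8, 0.7]
finger_gap: -0.0001
grip_force: 0.0
clock: 3.28
position: [0.5501, 0.1581, 0.2288]
tool_rot: [[-0.972, 0.235, 0.0], [0.235, 0.972, 0.0], [-0.0, 0.0, -1.0]]
contact_force: [0.4, -0.1, -0.4]
finger_gap: -0.0001
grip_force: 0.3
```

```bash
python3 -m pendant '[[0,0,0.001,0,1],[0,0,0.001,0,1],[0,0,0.001,0,1],[0,0,0.001,0,1],[0,0,0,0,1]]';python3 -m pendant '[[0,0,0.001,0,1],[0,0,0.001,0,1],[0,0,0,0,1]]'
cat > lid.py <<'E'
import sys
from h import *
f=ctrl.grab_frame("scene")[85:235,215:345,::-1]
cv2.imwrite(sys.argv[1],cv2.resize(f,None,fx=4,fy=4,interpolation=cv2.INTER_CUBIC))
h=cv2.cvtColor(np.ascontiguousarray(f),cv2.COLOR_BGR2HSV)
print("dark px right of finger",[ (lambda m:(m.sum(),np.argwhere(m).min(0)+[85,295]))(h[:,80:,2]<50)])
E
python3 lid.py pics/s2.png
```

```text
clock: 3.9
position: [0.5499, 0.1581, 0.2246]
tool_rot: [[-0.972, 0.235, -0.0], [0.235, 0.972, 0.0], [0.0, 0.0, -1.0]]
contact_force: [-1.4, 0.8, 0.8]
finger_gap: 0.0002
grip_force: 1.1
clock: 4.28
position: [0.5499, 0.1581, 0.2226]
tool_rot: [[-0.972, 0.235, -0.001], [0.235, 0.972, 0.0], [0.001, -0.0, -1.0]]
contact_force: [-1.9, 1.5, 2.3]
finger_gap: -0.0
grip_force: 1.5
dark px right of finger [(np.int64(1369), array([ 97, 295]))]
```

View pics/s2.png

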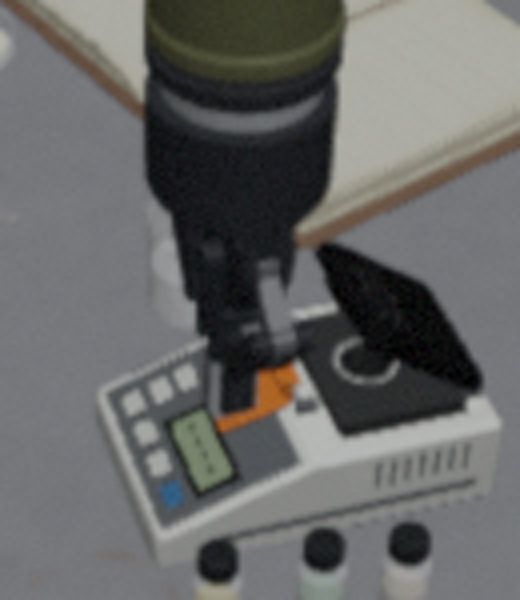

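The lid has sprung up by itself: its free edge is at crop (320,250), clear of the finger. I let go of the tab by rising straight up, then come close in front of the lid's edge.

```bash
python3 -m pendant '[[0,0,0,0,1],[0,0,-0.006,0,1],[0,0,-0.013,0,1],[0,0,-0.013,0,1],[0,0,-0.012,0,1]]';python3 -m pendant '[[0,0,0,0,1],[-0.01,0,0,0,1],[-0.01,0,0,0,1],[-0.006,0,0,0,1],[0,0,0,0,1]]'; python3 lid.py pics/s3.png
```

```text
clock: 4.95
position: [0.5503, 0.1579, 0.2682]
tool_rot: [[-0.972, 0.235, 0.001], [0.235, 0.972, 0.0], [-0.001, 0.001, -1.0]]
contact_force: [0.6, 0.8, -0.5]
finger_gap: -0.0002
grip_force: 0.0
clock: 5.58
position: [0.5758, 0.1515, 0.2663]
tool_rot: [[-0.972, 0.236, -0.0], [0.236, 0.972, -0.0], [0.0, -0.001, -1.0]]
contact_force: [0.7, 0.7, 0.9]
finger_gap: -0.0001
grip_force: 0.0
dark px right of finger [(np.int64(1946), array([ 85, 295]))]
```

View pics/s3.png

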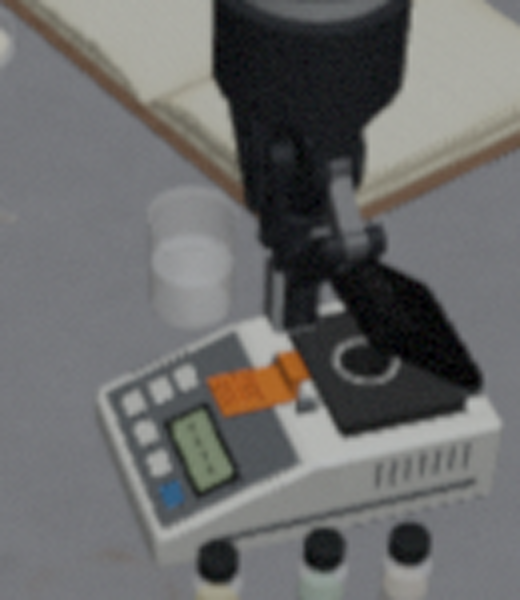

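```bash
python3 -m pendant '[[-0.007,0,0,0,1],[-0.004,0,-0.0045,0,1],[-0.004,0,-0.0045,0,1],[-0.004,0,-0.0035,0,1],[-0.004,0,-0.0035,0,1]]';python3 -m pendant '[[-0.0046,0,-0.003,0,1],[-0.0046,0,-0.0025,0,1],[-0.005,0,-0.002,0,1],[-0.005,0,-0.002,0,1],[0,0,0,0,1]]'; python3 lid.py pics/s4.png
```

```text
clock: 6.25
position: [0.5979, 0.1464, 0.2832]
tool_rot: [[-0.972, 0.235, 0.0], [0.235, 0.972, 0.0], [-0.0, 0.0, -1.0]]
contact_force: [0.2, 1.1, -0.6]
finger_gap: 0.0001
grip_force: 0.2
clock: 6.88
position: [0.6168, 0.1418, 0.2924]
tool_rot: [[-0.972, 0.235, 0.001], [0.235, 0.972, -0.0], [-0.001, 0.0, -1.0]]
contact_force: [-0.5, -0.3, -0.0]
finger_gap: 0.0001
grip_force: 0.0
dark px right of finger [(np.int64(2758), array([ 85, 295]))]
```

View pics/s4.png

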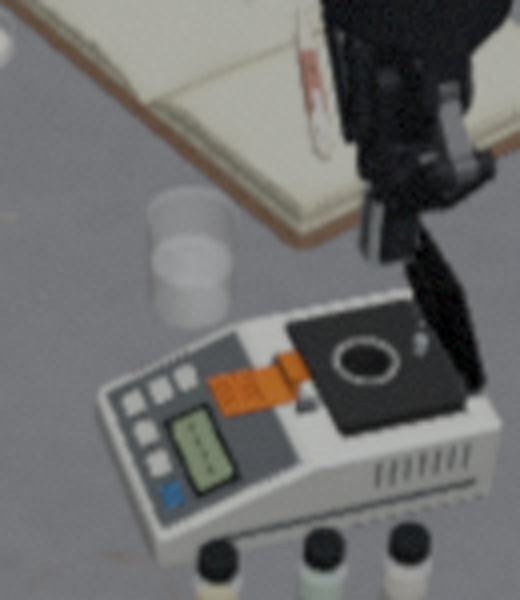

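The lid is rising on the finger (edge at crop (415,235)) and the instrument has not moved. I continue past upright.

```bash
python3 -m pendant '[[-0.005,0,-0.001,0,1],[-0.005,0,-0.001,0,1],[-0.0053,0,-0.0005,0,1],[-0.0053,0,-0.0005,0,1],[-0.0053,0,0,0,1]]';python3 -m pendant '[[-0.0053,0,0,0,1],[-0.003,0,0,0,1],[0,0,0,0,1],[0,0,0,0,1],[0,0,0,0,1]]'; python3 lid.py pics/s5.png
```

```text
clock: 7.55
position: [0.6419, 0.1358, 0.2952]
tool_rot: [[-0.972, 0.235, 0.0], [0.235, 0.972, 0.0], [-0.0, 0.0, -1.0]]
contact_force: [-0.8, 0.4, -0.2]
finger_gap: -0.0001
grip_force: 0.1
clock: 8.18
position: [0.6495, 0.1341, 0.2953]
tool_rot: [[-0.972, 0.235, 0.0], [0.235, 0.972, 0.0], [0.0, 0.0, -1.0]]
contact_force: [0.3, -0.6, 1.0]
finger_gap: -0.0001
grip_force: 0.0
dark px right of finger [(np.int64(2746), array([ 85, 295]))]
```

View pics/s5.png

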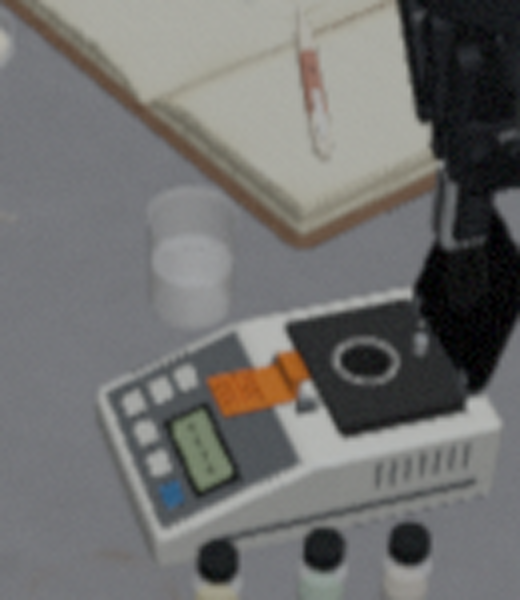

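The lid now leans back past upright (black plate at crop (470,310)). I withdraw forwards, then up, and check.

```bash
python3 -m pendant '[[0.01,0,0,0,1],[0.03,0,0,0,1],[0.04,0,-0.01,0,1],[0.04,0,-0.04,0,1],[0.04,0,-0.04,0,1]]';python3 -m pendant '[[0.04,0.02,-0.04,0,1],[0.04,0.03,0,0,1],[0.04,0.04,0,0,1],[0,0,0,0,1],[0,0,0,0,1]]'
python3 - <<'E'
from h import *
f=ctrl.grab_frame("scene")[85:235,215:375,::-1]
cv2.imwrite("pics/s6.png",cv2.resize(f,None,fx=4,fy=4,interpolation=cv2.INTER_CUBIC))
h=cv2.cvtColor(np.ascontiguousarray(f),cv2.COLOR_BGR2HSV)
for c in blobs(((h[...,0]<18)&(h[...,1]>170)&(h[...,2]>120)),(215,85),20): print("orange",cv2.minAreaRect(c))
o=np.array([.5795,.152,0]);xp=np.array([.9724,-.2334,0]);yp=np.array([.2334,.9724,0])
for t in(1.57,1.8,1.92):
    P=[o+xp*(.072-.066*np.cos(t)-.003*np.sin(t))+yp*y+[0,0,.06+.066*np.sin(t)-.003*np.cos(t)] for y in(.034,-.034)]
    print(t,(proj("scene",P)-[215,85])*4)
E
```

```text
clock: 8.85
position: [0.492, 0.1719, 0.3859]
tool_rot: [[-0.972, 0.234, -0.001], [0.234, 0.972, -0.0], [0.001, -0.0, -1.0]]
contact_force: [0.8, 0.9, 1.5]
finger_gap: 0.0002
grip_force: 0.0
clock: 9.48
position: [0.3983, 0.2868, 0.4252]
tool_rot: [[-0.972, 0.234, 0.0], [0.234, 0.972, -0.001], [-0.001, -0.0, -1.0]]
contact_force: [-0.7, -0.9, 0.4]
finger_gap: -0.0001
grip_force: 0.0
orange ((279.6405944824219, 181.04981994628906), (10.260661125183105, 23.504070281982422), 72.6459732055664)
1.57 [[417.0152 181.4984]
 [480.4306 277.6271]]
1.8 [[448.2134 177.0122]
 [513.0456 272.431 ]]
1.92 [[463.6157 177.2071]
 [529.0648 272.2909]]
```

View pics/s6.png

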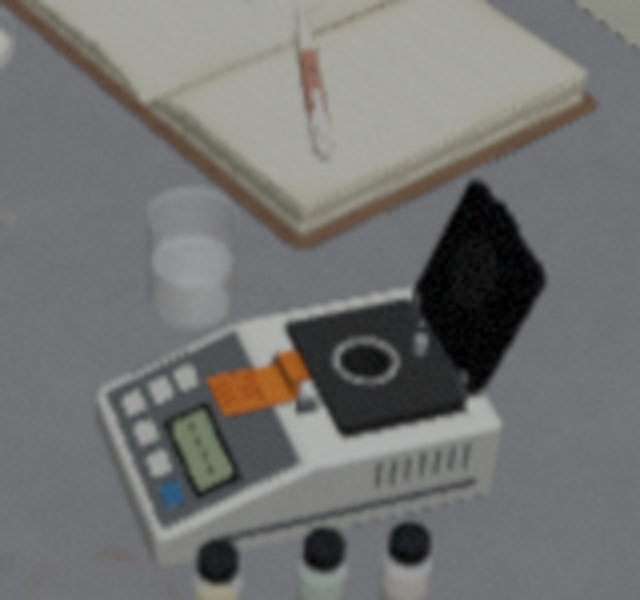

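The lid stands open at its stop. Its edge corners at crop (475,182) and (540,278) lie nearest the 1.92 rad prediction. The orange tab's pixels are the same as at the start, so the tab is up and the instrument has not moved. The vials and beaker are where they were, so I hand in.

```bash
python3 -c "from rig import ctrl; print(ctrl.sign_off())"
```

```text
the job is handed in; nothing more can be done
None
```

The photometer's lid sprang up when I pressed the tab, and I pushed it back to its stop; the last picture shows it open there, the tab back up, the instrument, vials and beaker unmoved, and the hand clear. I handed it in at about 9.5 s, and the hand-in gave no verdict.

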